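# Set out the dye brush and bring the round jar to the front of the dye carousel

## Task

Get the leather bench ready for dyeing. Lay the brush down flat and lengthwise in the empty wide compartment of the tool tray, bristles pointing away from you, and let go of it; only then turn the dye carousel until its one round jar stands at the front, in line with the pointer tongue on its foot. Finish while still gripping the carousel firmly so that it stays still, and leave the other things on the bench where they are.

Things in the scene. Friction and masses are not known exactly. Their poses are not given: they have to be found in the camera images.
- brush: Loose flat dye brush, 170 mm long, about 50 g, lying flat. Origin: centre of its underside; x runs along it to the bristles, z up. Wooden handle 16 wide x 14 high from x=-85 to x=+15 mm, steel ferrule 28 wide x 14 high from +15 to +45, dark stiff (rigid) bristles 27 wide x 10 high from +45 to +85.
- brush_grip (a point): Grip point on the brush handle close to its centre of mass: x=-8 mm, mid-height (7 mm above the underside).
- brush_tip (a point): Bristle end of the brush: x=+85 mm, 7 mm above the underside.
- tray: Fixed plywood tray, 220 (x) x 145 (y) x 18 mm high; origin: centre of its underside, x away from the robot. Floor 4 mm, walls 5 mm thick, all 18 mm high. A divider along x makes two lengthwise compartments, 210 mm long inside: the wide empty one for the brush at y=-67.5 to +12.5 mm (centre -27.5), the narrow one at y=+17.5 to +67.5 mm holds the bone folder.
- carousel: Fixed foot of the dye carousel: steel disc 170 mm across, 12 mm high, with a flat pointed tongue 30 mm wide and 8 mm high reaching out to x=-165 mm. Origin at the centre of its underside, on the turning axis. The tongue, its -x direction, is the front (roughly towards the robot).
- turntable: Turning plate, 224 mm across, 10 mm thick; origin on the upright axis, 14 mm above the bench. Turns endlessly either way, light friction (0.06 Nm), stays where left. Five cream jars fixed on it, 72 deg apart, 78 mm from the axis: one round (at the plate's -x), four taller square bottles (40 mm square, tops 92 mm above the bench). A post in the middle carries the bar handle.
- round_jar (a point): Centre of the lid of the round jar, 50 mm across, 78 mm above the bench, 78 mm from the turning axis. It stands at the front when it lies straight out from the axis along the tongue.
- handle (a point): Grip point in the upright wooden bar handle, on the turning axis, 140 mm above the bench. The bar is 60 mm long along the plate's x, 14 mm thick along its y, and stands from 114 to 159 mm above the bench.
- folder: Bystander: bone folder, ivory bar 150 x 22 x 6 mm, loose in the tray's narrow compartment; origin at the centre of its underside.
- mallet: Bystander: mallet lying on the bench, white head 44 mm across, 75 mm long, handle 170 mm along its -x; origin under the head.
- bottle: Bystander: round bottle, 52 mm across, 110 mm high, standing; origin at the centre of its underside.
- slicker: Bystander: black round slicker shaped like a squat pawn, 64 mm across, 60 mm high; origin at the centre of its underside.
Things that resemble listed ones, but are neither listed nor needed, are in the scene too. Of the things like the brush, leave any that is orange; of the rest the smaller one is meant.

How it is judged:
By the outcome, as a careful person would: the job done as asked, in the order asked, and still so for the second after the job is handed in, while the arm keeps its last pose, push and grip.
It also fails if it takes over 56 s, if anything falls off the work surface, if the arm or the gripper's body presses on something with over 40 N, if the wrist force passes 120 N, or if a joint passes its speed limit or range.

## Robot

A 6-joint arm with a two-finger parallel gripper is mounted at the origin on the work surface. World frame = base frame: x ahead of the robot, y to its left, z up, the work surface at z = 0. Lengths are in m, angles in rad, forces in N, time in s.
With the tool pointing down it reaches from about 0.25 to 0.775 m from the base axis. Payload 4 kg.
Tool frame: the origin (TCP) lies where the fingers leave the gripper's body, on its centre line; the fingertips stand 73 mm ahead of it and the grasp point (between the pads) lies 54 mm ahead of it (manip.grasp_offset is the distance from the TCP to the grasp point, in m); z points along the fingers, y is the line along which they close (so a half turn about z gives the same grasp; the last joint's range is limited). The gripper opens to 85 mm and grips with 20 to 120 N. Pads are 22 mm wide; open, the fingers measure 114 mm over their backs; the gripper's body (76 mm by 85 mm) begins 54 mm behind the grasp point. The pads swing forward as they close: fully open they stand 13 mm farther back than shut.
Start: joints at [-1.334, 0.087, 1.371, -0, 1.684, -0.103], TCP at [0.183, -0.519, 0.304] pointing down, gripper open.
Joint ranges: [-3.1, 3.1], [-0.76, 2.03], [0.27, 2.55], [-1.08, 4.22], [0.17, 2.65], [-2.57, 2.57]. Speed limits (rad/s): [2.79, 2.79, 3.14, 3.14, 3.14, 3.14].

## Interface

Orientations are given as a rotation vector (axis times angle).
In Python, from workcell import sensors, viewer, manip gives the robot as it stands.
- The arm moves only by the tool apply_moves, never from a script. Its argument "rows" is a list of rows, each an object with "travel": the shift along the tool's x, y, z as a fraction of full scale, a list of three; "turn": the turn about the tool's z as a fraction of full scale; "hand": the opening, from 0 (shut) to 1 (fully open). A call has 1 to 20 rows; each row is the pose to reach, as a shift and turn from the pose commanded when the call began, along the tool's axes at that moment, turning the shorter way round; what a row does not reach only later rows make up. Full scale, the value 1, is 100 mm for a shift and pi rad for a turn. A row lasts 1/8 s, in which the tool goes at most 62.5 mm and 10.7 degrees, less where a joint would pass 70% of its speed; a pose out of reach is approached as far as the arm can. A call with a number of a shift or a turn outside -1 to 1 is refused whole. A call with a gripper value outside its range is refused whole. The fingers move at their own pace and stop on an object; "grip_force" is the grip in N (left out, the last holds). Time passes only in rows, so rows that repeat a pose let the fingers close. It gives the time, the measured TCP pose, the force, the opening and the grip force at its end, in the units of the state.
- sensors.sense(): the state, without advancing time (a new reading comes with each control period).
- viewer.read_camera(name): name is "scene" or "top"; returns (picture, depth): 480x640x3 uint8, red, green, blue; 480x640 float32, m along the optical axis (not along the pixel's ray), 0 where there is no reading.
- viewer.get_calibration(name): a dict with "mtx" (3x3 intrinsics, pixels), "pose" (4x4, takes a point from camera to world coordinates). Camera axes: x right, y down, z forward; pixel columns grow to the right and rows downward; lengths in m; the calibration is good to about 2 mm. A picture is of the moment at which its call begins. get_calibration takes no time and is no camera call.
- manip.finish_job(): hands the job in; it is judged then, once.
The state is a dict: "t": time; "q": joint angles; "joint_vel": joint speeds; "tau": joint torques, N m; "tool_pos": TCP position; "tcp_rot": TCP orientation; "force": force on the tool from outside, world axes, zero at the start; "moment": the same for the moment, N m; "gripper_width": finger opening in m; "gripper_force": force on a finger pad.
Only numpy, scipy, OpenCV 4.12 (cv2) and the standard library are available. Lean on these libraries where they do the work, as an engineer would, in place of code of your own. Each camera call takes 0.05 s, during which the arm holds its last target. There are 200 camera calls.

## Working session

There is one attempt and no reset: what is moved stays moved. The work goes in short steps, Python scripts to look and compute and a tool call to move; the robot and the scene stay as the last step left them, time stands still between calls to the robot, and variables do not carry over. Pictures are saved under pics/ and viewed, at most 10 in all, crops included, and the job is handed in when it is done.

Besides the shell and the picture viewer there is one more tool, called as name(argument=value, ...) on one line, values as JSON. apply_moves: Moves the arm, as the interface text tells. Shift numbers are shares of 100 mm and turn numbers shares of pi rad, none past 1 either way. Its arguments: {"type":"object","properties":{"rows":{"type":"array","items":{"type":"object","properties":{"travel":{"type":"array","items":{"type":"number","minimum":-1,"maximum":1}},"turn":{"type":"number","minimum":-1,"maximum":1},"hand":{"type":"number"}}}},"grip_force":{"type":"number"}},"required":["rows"]}

```bash
mkdir -p pics
cat > h.py <<'E'
import numpy as np, cv2
from workcell import sensors, viewer, manip
def cap(n,tag):
    im,d=viewer.read_camera(n); np.savez(f'{n}.npz',im=im,d=d)
    cv2.imwrite(f'pics/{tag}.png',im[:,:,::-1]); return im,d
def world(n,d):
    c=viewer.get_calibration(n);K=c['mtx'];v,u=np.mgrid[:480,:640]
    P=np.stack([(u-K[0,2])/K[0,0]*d,(v-K[1,2])/K[1,1]*d,d,np.ones_like(d)],-1)
    return (P@np.array(c['pose']).T)[...,:3]
def ray(n,u,v,z):
    c=viewer.get_calibration(n);K=np.array(c['mtx']);T=np.array(c['pose'])
    r=T[:3,:3]@np.linalg.solve(K,[u,v,1]);o=T[:3,3]
    return o+r*(z-o[2])/r[2]
E
python3 - <<'E'
from h import *
cap('top','top0');cap('scene','scene0')
print(sensors.sense())
for n in('top','scene'):print(viewer.get_calibration(n))
E
```

```text
{'t': 0.1, 'q': array([-1.33412099e+00,  8.78854230e-02,  1.37208544e+00, -4.09177748e-05,
        1.68360315e+00, -1.03083174e-01]), 'joint_vel': array([-6.70385669e-04, -3.23577849e-03, -3.53994206e-03,  6.34859733e-05,
        4.71659569e-04, -7.31650210e-05]), 'tau': array([ 3.09279851e-03, -3.53014827e+01, -3.14218891e+01,  2.30861559e-05,
        7.89123878e-03, -3.67658783e-07]), 'tool_pos': array([ 0.18321703, -0.51826978,  0.30286264]), 'tcp_rot': array([-3.09442541e+00, -5.30787326e-01,  2.71294943e-04]), 'force': array([ 0.33059104,  0.15189593, -0.12043495]), 'moment': array([0.00183613, 0.01282471, 0.02168906]), 'gripper_force': 0.0, 'gripper_width': 0.08512970477303758}
{'mtx': array([[464.42231778,   0.        , 320.84939725],
       [  0.        , 464.42231778, 240.32912258],
       [  0.        ,   0.        ,   1.        ]]), 'pose': array([[ 0.0173368 , -0.9966707 ,  0.07966778,  0.43943612],
       [-0.99983824, -0.01766309, -0.00339279, -0.00982248],
       [ 0.00478868, -0.07959607, -0.9968157 ,  1.27815796],
       [ 0.        ,  0.        ,  0.        ,  1.        ]])}
{'mtx': array([[443.98768086,   0.        , 318.28282963],
       [  0.        , 443.98768086, 234.31338974],
       [  0.        ,   0.        ,   1.        ]]), 'pose': array([[-0.03151537,  0.76766739, -0.64007309,  1.20175978],
       [ 0.99932086,  0.0364351 , -0.0055055 , -0.00653083],
       [ 0.01909473, -0.63981189, -0.7682943 ,  0.8971449 ],
       [ 0.        ,  0.        ,  0.        ,  1.        ]])}
```

View pics/top0.png

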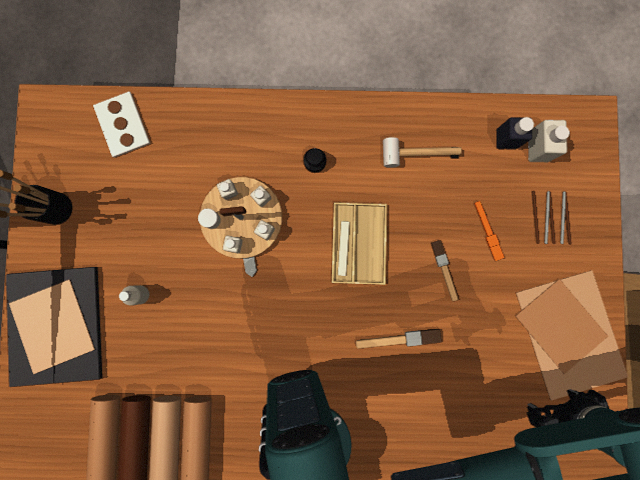

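View pics/scene0.png

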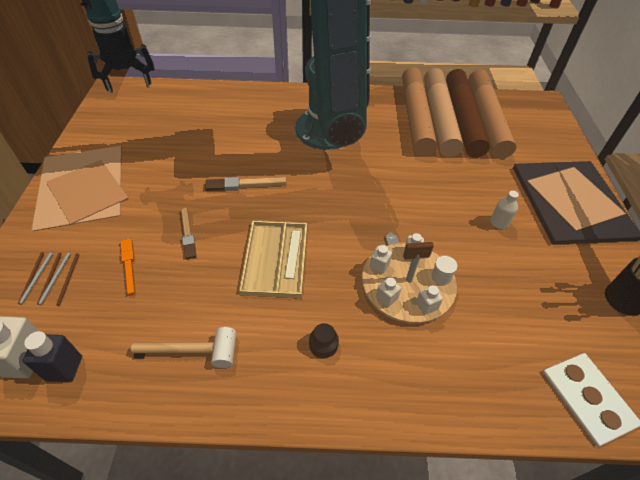

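The top view shows the tray at (360,243) and the orange brush at (489,230). The small brush is at (445,270) with its bristles at (438,250), and a longer brush is at (400,340). The carousel is at (242,217), with the round jar at (208,217) and the tongue tip at about (250,272). The 170 mm brush is the small one.

```bash
cat > m.py <<'E'
from h import *
def rect(m,n,z,name):
    cs,_=cv2.findContours(m.astype(np.uint8),cv2.RETR_EXTERNAL,cv2.CHAIN_APPROX_NONE)
    c=max(cs,key=cv2.contourArea)
    p=np.array([ray(n,u,v,z)[:2] for u,v in c[:,0]],np.float32)
    r=cv2.minAreaRect(p*1000); b=cv2.boxPoints(r); print(name,n,len(c),'centre',np.round(r[0],1),'size',np.round(r[1],1),'box',np.round(b).tolist()); return p
for n in('top','scene'):
    f=np.load(n+'.npz');im,d=f['im'],f['d'];W=world(n,d);hsv=cv2.cvtColor(im,cv2.COLOR_RGB2HSV)
    z=W[...,2];x=W[...,0];y=W[...,1]
    box=lambda a,b,c,e:(x>a)&(x<b)&(y>c)&(y<e)&(d>0)
    tab=box(.3,.4,-.15,-.05); print(n,'table z',np.median(z[box(.25,.3,.0,.1)]),z[box(.25,.3,0,.1)].std())
    rect(box(.25,.5,-.42,-.26)&(z>.006),n,.012,'brush')
    rect(box(.25,.58,-.24,.02)&(z>.010)&(z<.03),n,.018,'tray')
    B=box(.3,.7,.08,.4)
    p=rect(B&(z>.017),n,.024,'plate+')
    rect(B&(z>.13),n,.159,'bar')
    q=B&(z>.07)&(z<.083); rect(q,n,.078,'lid')
    k=q&(hsv[...,1]<90); print('bar pts',x[B&(z>.15)].mean(),y[B&(z>.15)].mean())
    t=B&(z>.004)&(z<.011); 
    print('tongue',[np.round([x[t].min(),x[t].max(),y[t].min(),y[t].max()],3)],t.sum())
    s=np.hypot(0,0)
    # crops
t=cv2.imread('pics/top0.png');s=cv2.imread('pics/scene0.png')
A=cv2.resize(t[165:285,190:295],None,fx=4,fy=4,interpolation=cv2.INTER_CUBIC)[:480,:400]
B=cv2.resize(s[220:330,350:470],None,fx=3.3,fy=3.3,interpolation=cv2.INTER_CUBIC)
B=cv2.copyMakeBorder(B,0,480-B.shape[0],0,0,cv2.BORDER_CONSTANT)
cv2.imwrite('pics/car.png',np.hstack([A,B]))
E
python3 m.py
```

```text
top table z 0.00023254634374281213 0.002497851715760715
brush top 85 centre [ 284.6 -299.9] size [39.9 80.4] box [[261.0, -262.0], [268.0, -342.0], [308.0, -338.0], [301.0, -258.0]]
tray top 107 centre [ 270.7 -176. ] size [ 22.7 128.6] box [[251.0, -114.0], [267.0, -241.0], [290.0, -238.0], [274.0, -111.0]]
plate+ top 232 centre [594.7 208. ] size [226.4 214.1] box [[482.0, 100.0], [696.0, 89.0], [707.0, 316.0], [494.0, 327.0]]
bar top 56 centre [597.  204.3] size [18.1 61.2] box [[584.0, 233.0], [592.0, 173.0], [610.0, 175.0], [602.0, 236.0]]
lid top 53 centre [588.4 283. ] size [47.4 46.8] box [[564.0, 306.0], [566.0, 259.0], [613.0, 260.0], [611.0, 307.0]]
bar pts 0.5990597566012629 0.20530638426038048
tongue [array([0.3  , 0.699, 0.081, 0.4  ])] 982
scene table z -3.897630196952884e-05 0.0017423049032838983
brush scene 74 centre [ 291.  -299.9] size [46.8 81.3] box [[262.0, -263.0], [273.0, -343.0], [320.0, -337.0], [309.0, -256.0]]
tray scene 371 centre [ 505.6 -117.2] size [145.1 151.3] box [[429.0, -189.0], [581.0, -190.0], [582.0, -45.0], [431.0, -44.0]]
plate+ scene 280 centre [579.6 211.2] size [233.1 243.4] box [[458.0, 95.0], [701.0, 94.0], [701.0, 328.0], [458.0, 328.0]]
bar scene 74 centre [615.6 201.7] size [34.9 66.1] box [[597.0, 234.0], [600.0, 168.0], [635.0, 170.0], [632.0, 236.0]]
lid scene 61 centre [596.9 281.8] size [48.5 54.5] box [[560.0, 282.0], [601.0, 245.0], [633.0, 281.0], [593.0, 318.0]]
bar pts 0.6064676441824931 0.20510156339799088
tongue [array([0.302, 0.692, 0.082, 0.398])] 231
```

View pics/car.png

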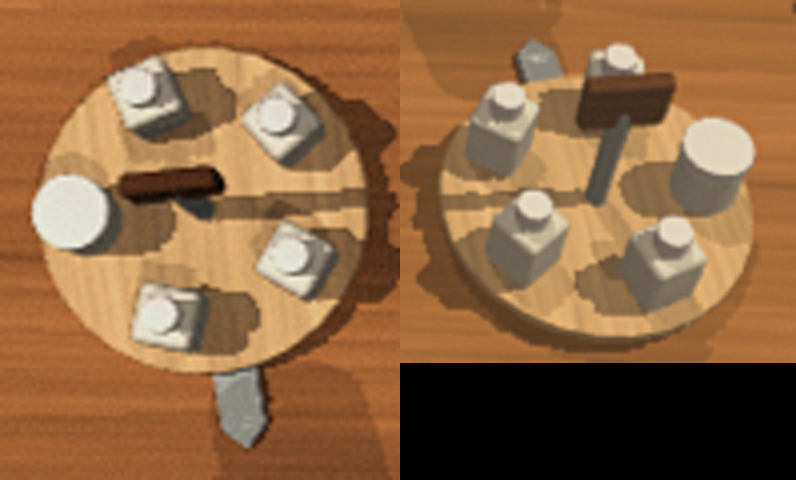

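The crop shows the round jar at the robot's left (+y) end of the bar. The tongue tip is at about top pixel (252,276), slightly right of straight front. Next I refine the brush, tray and tongue with colour masks.

```bash
cat > m2.py <<'E'
from h import *
from scipy.optimize import least_squares
im=np.load('top.npz')['im'];hsv=cv2.cvtColor(im,cv2.COLOR_RGB2HSV);H,S,V=[hsv[...,i].astype(int) for i in range(3)]
W=lambda p,z:np.array([ray('top',u,v,z)[:2] for u,v in p])*1000
def blob(m,x0,y0,x1,y1):
    k=np.zeros(m.shape,np.uint8);k[y0:y1,x0:x1]=m[y0:y1,x0:x1]
    n,l,st,c=cv2.connectedComponentsWithStats(k);i=1+st[1:,4].argmax();return l==i
def pts(m):
    return np.argwhere(m)[:,::-1].astype(float)
for p in [(444,250),(450,280),(442,260),(437,245),(440,290),(252,268),(215,217),(240,240),(270,300),(384,243)]: print(p,hsv[p[1],p[0]],end=' ')
print()
# tongue
t=blob((S<80)&(V>70),236,256,266,282);P=W(pts(t),.008);print('tongue n',len(P),'mean',P.mean(0).round(1),'tip',P[P[:,0]<P[:,0].min()+4].mean(0).round(1),'dir',np.linalg.svd(P-P.mean(0))[2][0].round(3))
# lid
t=blob((S<60)&(V>150),190,200,222,235);P=W(pts(t),.078);print('lid',P.mean(0).round(1),np.ptp(P,axis=0))
# plate
t=(H>11)&(H<25)&(S<150)&(V>110);t=blob(cv2.morphologyEx(t.astype(np.uint8),cv2.MORPH_CLOSE,np.ones((5,5)))>0,195,170,290,265)
c=max(cv2.findContours(t.astype(np.uint8),cv2.RETR_EXTERNAL,cv2.CHAIN_APPROX_NONE)[0],key=len);P=W(cv2.convexHull(c)[:,0],.024)
r=least_squares(lambda q:np.hypot(*(P-q).T)-112,[600,207],loss='soft_l1',f_scale=2);print('axis from plate',r.x.round(1),np.abs(r.fun).mean())
t=blob(V<75,215,200,250,220);P=W(pts(t),.159);print('bar',P.mean(0).round(1),'dir',np.linalg.svd(P-P.mean(0))[2][0].round(3),np.ptp(P,axis=0))
# brush crop and tray crop
A=cv2.resize(im[232:312,420:480,::-1],None,fx=6,fy=6,interpolation=cv2.INTER_CUBIC)
B=cv2.resize(im[195:295,325:395,::-1],None,fx=4.8,fy=4.8,interpolation=cv2.INTER_CUBIC)
cv2.imwrite('pics/bt.png',np.hstack([A,B]))
E
python3 m2.py
```

```text
(444, 250) [ 12 158  92] (450, 280) [ 16 128 188] (442, 260) [ 34  13 155] (437, 245) [ 12 133  67] (440, 290) [ 12 176 151] (252, 268) [ 35  20 139] (215, 217) [ 20  23 232] (240, 240) [23 41 80] (270, 300) [ 12 170 141] (384, 243) [ 21  85 206] 
tongue n 196 mean [468.5 178.7] tip [441.7 174. ] dir [-0.977 -0.211]
lid [589.7 282.7] [44.85929028 47.11197541]
axis from plate [599.5 206.2] 1.934914356816715
bar [592.2 194.6] dir [ 0.116 -0.993] [27.07580527 58.1042622 ]
```

View pics/bt.png

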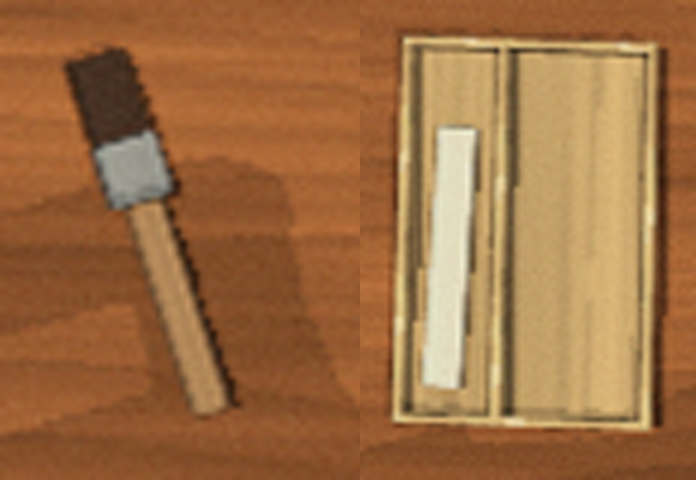

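Brush in the crop: bristle end mid (96,55), tail mid (212,410). Tray corners in the crop are (404,38), (657,45), (650,426) and (394,420). I'll convert these to world coordinates and work out the moves.

```bash
cat > plan.py <<'E'
from h import *
def px(x,y,s,o): return o[0]+(x+.5)/s-.5, o[1]+(y+.5)/s-.5
b=lambda x,y,z:ray('top',*px(x,y,6,(420,232)),z)[:2]*1000
t=lambda x,y:ray('top',*px(x-360,y,4.8,(325,195)),.018)[:2]*1000
tip=b(96,55,.010);tail=b(212,410,.012);fj=b(148,206,.014)
d=(tip-tail);L=np.hypot(*d);d/=L;c=(tip+tail)/2
print('brush',tip,tail,'L',L,'ang',np.degrees(np.arctan2(d[1],d[0])),'centre',c,'junction x',(fj-c)@d)
C=np.array([t(404,38),t(657,45),t(650,426),t(394,420)]);tc=C.mean(0)
ex=(C[0]+C[1]-C[2]-C[3]);ex/=np.hypot(*ex);ey=np.array([-ex[1],ex[0]])
print('tray',tc,'ang',np.degrees(np.arctan2(ex[1],ex[0])),'size',np.hypot(*(C[0]-C[3])),np.hypot(*(C[0]-C[1])))
g=c-8*d; tg=tc-27.5*ey-8*ex
print('grip',g,'target grip',tg)
E
cat >> h.py <<'E'
from scipy.spatial.transform import Rotation as R
def go(x,y,z,yaw,s=None):
    """travel/turn numbers for a TCP goal in mm/deg (tool pointing down)"""
    s=s or sensors.sense();Rm=R.from_rotvec(s['tcp_rot']).as_matrix()
    t=Rm.T@(np.array([x,y,z])-s['tool_pos']*1000)/100
    y0=np.degrees(np.arctan2(Rm[1,0],Rm[0,0]));dy=(y0-yaw+180)%360-180
    print('travel',t.round(3),'turn',round(dy/180,4),'yaw now',y0)
E
python3 plan.py; python3 -c "
from h import *
go(335,-280,150,18)"
```

```text
brush [ 545.20784657 -328.75865557] [ 385.03888171 -380.3452617 ] L 168.2714332089717 ang 17.852512487180036 centre [ 465.12336414 -354.55195864] junction x 11.908496887517298
tray [ 535.4811875  -118.73616842] ang -0.6565541530918467 size 217.2967589191276 144.54148979824186
grip [ 457.50857359 -357.00450118] target grip [ 527.16659626 -146.14269268]
travel [ 2.225 -1.738  1.532] turn 0.0081 yaw now 19.466457965453454
```

```bash
python3 -c "
from h import *
go(459,-356.5,150,17.85);go(459,-356.5,78,17.85)"
```

```text
travel [ 3.139 -0.603  1.53 ] turn 0.009 yaw now 19.466457965453454
travel [ 3.139 -0.602  2.25 ] turn 0.009 yaw now 19.466457965453454
```

apply_moves(rows=[{"travel":[0.5,-0.1,0.25],"turn":0.009,"hand":0.8},{"travel":[1,-0.2,0.5],"turn":0.009,"hand":0.8},{"travel":[1,-0.2,0.5],"turn":0.009,"hand":0.8}], grip_force=30)

```text
t: 0.48
tool_pos: [0.2728, -0.4634, 0.2505]
tcp_rot: [-3.096, -0.494, 0.001]
force: [0.1, -1.0, -0.0]
gripper_width: 0.0684
gripper_force: 0.0
```

apply_moves(rows=[{"travel":[0.5,-0.1,0.25],"turn":0,"hand":0.6},{"travel":[1,-0.2,0.5],"turn":0,"hand":0.6},{"travel":[1,-0.2,0.5],"turn":0,"hand":0.6}])

```text
t: 0.85
tool_pos: [0.3611, -0.4146, 0.2013]
tcp_rot: [-3.098, -0.493, 0.003]
force: [0.1, -0.2, 0.5]
gripper_width: 0.0511
gripper_force: 0.0
```

apply_moves(rows=[{"travel":[0.5,-0.1,0.25],"turn":0,"hand":0.6},{"travel":[1,-0.15,0.5],"turn":0,"hand":0.6},{"travel":[1,-0.15,0.5],"turn":0,"hand":0.6},{"travel":[1,-0.15,0.5],"turn":0,"hand":0.6},{"travel":[1,-0.15,0.5],"turn":0,"hand":0.6}])

```text
t: 1.48
tool_pos: [0.4497, -0.3734, 0.1555]
tcp_rot: [3.102, 0.484, 0.001]
force: [0.4, 0.3, 1.1]
gripper_width: 0.0512
gripper_force: 0.0
```

```bash
python3 -c "
from h import *
s=sensors.sense();print(s['t'],s['tool_pos'],s['gripper_width'],s['force'])
go(459,-356.5,78,17.85)"
```

```text
1.475 [ 0.44968367 -0.3734391   0.15545422] 0.05124367973120046 [0.4251226  0.25210542 1.13268923]
travel [ 0.14  -0.135  0.774] turn -0.0007 yaw now 17.726116711405314
```

apply_moves(rows=[{"travel":[0.14,-0.13,0.2],"turn":0,"hand":0.6},{"travel":[0.14,-0.13,0.5],"turn":0,"hand":0.6},{"travel":[0.14,-0.13,0.7],"turn":0,"hand":0.6},{"travel":[0.14,-0.13,0.7],"turn":0,"hand":0.6},{"travel":[0.14,-0.13,0.7],"turn":0,"hand":0.6}])

```text
t: 2.1
tool_pos: [0.46, -0.3563, 0.0856]
tcp_rot: [3.102, 0.485, 0.002]
force: [0.1, 0.1, 0.8]
gripper_width: 0.051
gripper_force: 0.0
```

```bash
python3 -c "
from h import *
s=sensors.sense();print(s['t'],s['tool_pos'],s['joint_vel'].round(3),s['force'])
go(459,-356.5,77,17.85)
im,d=cap('top','t1');im2,d2=cap('scene','s1')
A=cv2.resize(im[220:330,400:500,::-1],None,fx=4,fy=4);B=cv2.resize(im2[180:290,130:230,::-1],None,fx=4,fy=4)
cv2.imwrite('pics/g1.png',np.hstack([A,B]))"
```

```text
2.1 [ 0.45998392 -0.35629083  0.08556232] [ 0.006 -0.006 -0.013  0.003 -0.002  0.002] [0.14708846 0.09827981 0.81337738]
travel [-0.01  -0.001  0.086] turn -0.0004 yaw now 17.78232757916873
```

View pics/g1.png

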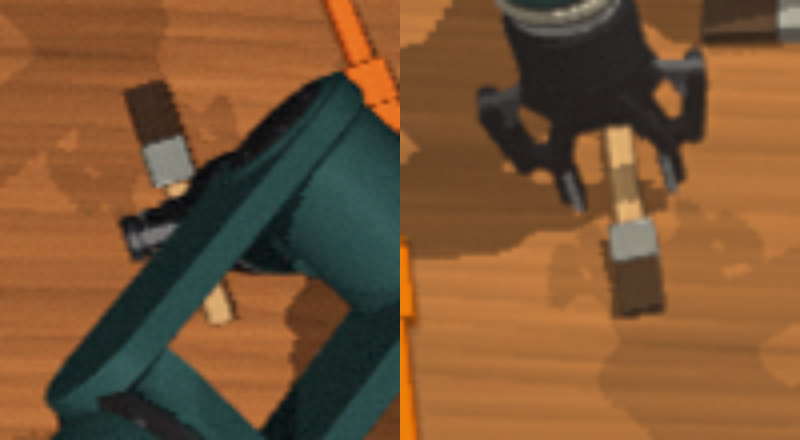

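The two fingers straddle the handle, with the brush between the tips at about (570,205) and (672,185) in the scene crop. I lower the last few mm and close.

apply_moves(rows=[{"travel":[-0.01,0,0.08],"turn":0,"hand":0.6},{"travel":[-0.01,0,0.08],"turn":0,"hand":0.3},{"travel":[-0.01,0,0.08],"turn":0,"hand":0.1},{"travel":[-0.01,0,0.08],"turn":0,"hand":0},{"travel":[-0.01,0,0.08],"turn":0,"hand":0},{"travel":[-0.01,0,0.08],"turn":0,"hand":0}], grip_force=40)

```text
t: 2.95
tool_pos: [0.459, -0.3554, 0.076]
tcp_rot: [3.103, 0.487, 0.0]
force: [0.2, 0.3, -0.3]
gripper_width: 0.0147
gripper_force: 41.5
```

apply_moves(rows=[{"travel":[0,0,-0.25],"turn":0,"hand":0},{"travel":[0,0,-0.6],"turn":0,"hand":0},{"travel":[0,0,-0.7],"turn":0,"hand":0},{"travel":[0,0,-0.7],"turn":0,"hand":0}])

```text
t: 3.45
tool_pos: [0.4591, -0.3556, 0.1463]
tcp_rot: [3.102, 0.487, 0.001]
force: [0.4, 0.2, -1.4]
gripper_width: 0.0144
gripper_force: 41.4
```

```bash
python3 -c "
from h import *
s=sensors.sense();print(s['t'],s['tool_pos'],s['gripper_width'],s['force'])
go(527.2,-146.1,145,-0.66)
print(sensors.sense()['q'])"
```

```text
3.45 [ 0.45911837 -0.35555996  0.146272  ] 0.014418847456030478 [ 0.38308391  0.24987742 -1.44604104]
travel [ 1.29  -1.785  0.011] turn 0.1028 yaw now 17.85132655353273
[-7.56555884e-01  2.35543612e-01  1.51985529e+00 -6.58166943e-05
  1.38488965e+00  5.02688478e-01]
```

apply_moves(rows=[{"travel":[0.2,-0.3,0],"turn":0.03,"hand":0},{"travel":[0.45,-0.6,0],"turn":0.07,"hand":0},{"travel":[0.65,-0.9,0],"turn":0.103,"hand":0},{"travel":[0.65,-0.9,0],"turn":0.103,"hand":0}])

```text
t: 3.95
tool_pos: [0.4929, -0.2471, 0.1436]
tcp_rot: [-3.139, 0.013, 0.005]
force: [-1.1, 0.0, -0.6]
gripper_width: 0.0143
gripper_force: 41.4
```

```bash
python3 -c "
from h import *
s=sensors.sense();print(s['t'],s['tool_pos'],s['gripper_width'],s['force'])
go(527.2,-146.1,110,-0.66)"
```

```text
3.95 [ 0.49285521 -0.24712238  0.1436204 ] 0.01428181066587482 [-1.11947515  0.03178184 -0.60156364]
travel [ 0.336 -1.012  0.338] turn 0.001 yaw now -0.4823027021022886
```

apply_moves(rows=[{"travel":[0.15,-0.4,0],"turn":0.001,"hand":0},{"travel":[0.33,-0.85,0],"turn":0.001,"hand":0},{"travel":[0.33,-1,0.1],"turn":0.001,"hand":0},{"travel":[0.33,-1,0.3],"turn":0.001,"hand":0},{"travel":[0.33,-1,0.3],"turn":0.001,"hand":0},{"travel":[0.33,-1,0.3],"turn":0.001,"hand":0}])

```text
t: 4.7
tool_pos: [0.5271, -0.1511, 0.1157]
tcp_rot: [3.141, -0.025, -0.001]
force: [1.0, -0.2, -0.8]
gripper_width: 0.0147
gripper_force: 41.4
```

```bash
python3 -c "
from h import *
s=sensors.sense();print(s['t'],s['tool_pos'],s['gripper_width'],s['force'])
go(527.2,-146.1,81,-0.66)
im,d=cap('top','t2');im2,d2=cap('scene','s2')
A=cv2.resize(im[180:300,310:410,::-1],None,fx=4,fy=4);B=cv2.resize(im2[180:300,220:320,::-1],None,fx=4,fy=4)
cv2.imwrite('pics/g2.png',np.hstack([A,B]))"
```

```text
4.7 [ 0.52710192 -0.15110216  0.11565082] 0.014736382982059591 [ 1.01218575 -0.15846869 -0.82982746]
travel [ 0.    -0.05   0.346] turn -0.0015 yaw now -0.9211416955666213
```

View pics/g2.png

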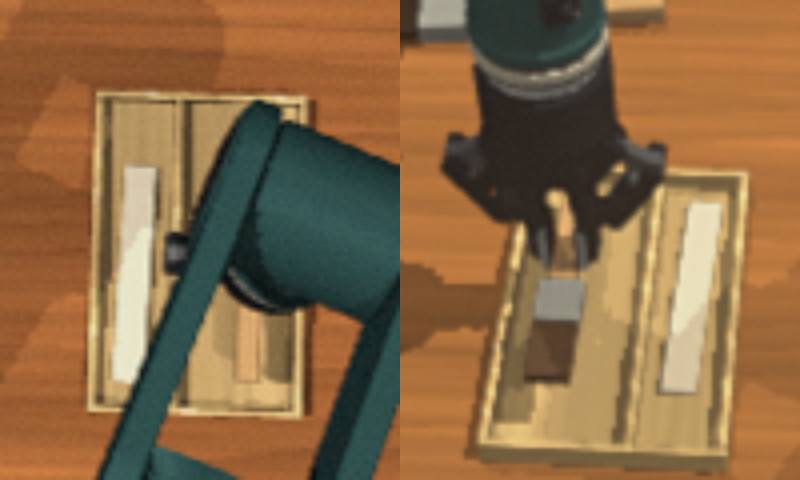

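The brush is over the wide compartment, bristles away from the robot (scene crop (553,335)), still held straight. I lower it to the floor.

apply_moves(rows=[{"travel":[0,-0.05,0.1],"turn":-0.001,"hand":0},{"travel":[0,-0.05,0.25],"turn":-0.001,"hand":0},{"travel":[0,-0.05,0.33],"turn":-0.001,"hand":0},{"travel":[0,-0.05,0.33],"turn":-0.001,"hand":0},{"travel":[0,-0.05,0.33],"turn":-0.001,"hand":0}])

```text
t: 5.42
tool_pos: [0.5277, -0.1453, 0.083]
tcp_rot: [3.141, -0.019, 0.0]
force: [0.3, -0.2, 0.3]
gripper_width: 0.0148
gripper_force: 41.4
```

apply_moves(rows=[{"travel":[0,0,0.02],"turn":0,"hand":0},{"travel":[0,0,0.025],"turn":0,"hand":0},{"travel":[0,0,0.025],"turn":0,"hand":0}])

```text
t: 5.8
tool_pos: [0.5275, -0.1453, 0.0805]
tcp_rot: [3.141, -0.019, 0.0]
force: [-0.5, 0.1, -0.4]
gripper_width: 0.0147
gripper_force: 41.4
```

apply_moves(rows=[{"travel":[0,0,0],"turn":0,"hand":0.25},{"travel":[0,0,0],"turn":0,"hand":0.38},{"travel":[0,0,0],"turn":0,"hand":0.38},{"travel":[0,0,-0.2],"turn":0,"hand":0.38},{"travel":[0,0,-0.6],"turn":0,"hand":0.38},{"travel":[0,0,-1],"turn":0,"hand":0.38},{"travel":[0,0,-1],"turn":0,"hand":0.38}])

```text
t: 6.68
tool_pos: [0.5296, -0.146, 0.1852]
tcp_rot: [3.138, -0.019, 0.014]
force: [0.7, 0.7, -0.2]
gripper_width: 0.0327
gripper_force: 0.0
```

```bash
python3 -c "
from h import *
s=sensors.sense();print(s['t'],s['tool_pos'],s['gripper_width'],s['force'],s['q'].round(2))
go(599,206,265,97)"
```

```text
6.675 [ 0.529638   -0.14600874  0.18519696] 0.032673111791605855 [ 0.68147444  0.74735473 -0.15280223] [-0.37  0.13  1.56 -0.    1.44  1.21]
travel [ 0.658 -3.525 -0.804] turn -0.5427 yaw now -0.6871969668710683
```

apply_moves(rows=[{"travel":[0.1,-0.4,-0.4],"turn":0,"hand":0.38},{"travel":[0.2,-1,-0.8],"turn":0,"hand":0.7},{"travel":[0.2,-1,-0.8],"turn":0,"hand":0.7}])

```text
t: 7.05
tool_pos: [0.5498, -0.043, 0.2628]
tcp_rot: [3.141, -0.013, 0.007]
force: [-0.3, 0.1, -0.2]
gripper_width: 0.0596
gripper_force: 0.0
```

apply_moves(rows=[{"travel":[0.1,-0.5,0],"turn":0,"hand":0.7},{"travel":[0.2,-1,0],"turn":0,"hand":0.7}])

```text
t: 7.3
tool_pos: [0.5696, 0.0545, 0.2586]
tcp_rot: [3.141, -0.022, -0.004]
force: [0.1, 0.1, -0.1]
gripper_width: 0.0598
gripper_force: 0.0
```

apply_moves(rows=[{"travel":[0.1,-0.5,0],"turn":-0.05,"hand":0.7},{"travel":[0.2,-1,0],"turn":-0.1,"hand":0.7},{"travel":[0.2,-1,0],"turn":-0.15,"hand":0.7},{"travel":[0.2,-1,0],"turn":-0.2,"hand":0.7},{"travel":[0.2,-1,0],"turn":-0.25,"hand":0.7},{"travel":[0.2,-1,0],"turn":-0.3,"hand":0.7},{"travel":[0.2,-1,0],"turn":-0.35,"hand":0.7},{"travel":[0.2,-1,0],"turn":-0.4,"hand":0.7},{"travel":[0.2,-1,0],"turn":-0.45,"hand":0.7},{"travel":[0.2,-1,0],"turn":-0.5,"hand":0.7},{"travel":[0.2,-1,0],"turn":-0.543,"hand":0.7},{"travel":[0.2,-1,0],"turn":-0.543,"hand":0.7}])

```text
t: 8.8
tool_pos: [0.5908, 0.1532, 0.2583]
tcp_rot: [-2.082, -2.35, 0.005]
force: [0.3, -0.1, -0.5]
gripper_width: 0.0599
gripper_force: 0.0
```

Run:
```python
from h import *
s=sensors.sense();print(s['t'],s['tool_pos'],s['gripper_width'],s['force'],s['q'].round(2))
go(599,206,265,97);go(599,206,195,97)
im,d=cap('top','t3');im2,d2=cap('scene','s3')
A=cv2.resize(im[190:290,325:395,::-1],None,fx=4.8,fy=4.8,interpolation=cv2.INTER_CUBIC);B=cv2.resize(im2[180:330,350:480,::-1],None,fx=3.2,fy=3.2)
cv2.imwrite('pics/g3.png',np.hstack([A,B]))
```

```text
8.8 [0.59081794 0.1531965  0.2582981 ] 0.05985873686778961 [ 0.34606037 -0.14737555 -0.45189562] [ 0.16  0.24  1.29 -0.    1.62  0.04]
travel [ 0.514  0.145 -0.068] turn -0.0005 yaw now 96.91235812593933
travel [0.515 0.147 0.632] turn -0.0005 yaw now 96.91235812593933
```

View pics/g3.png

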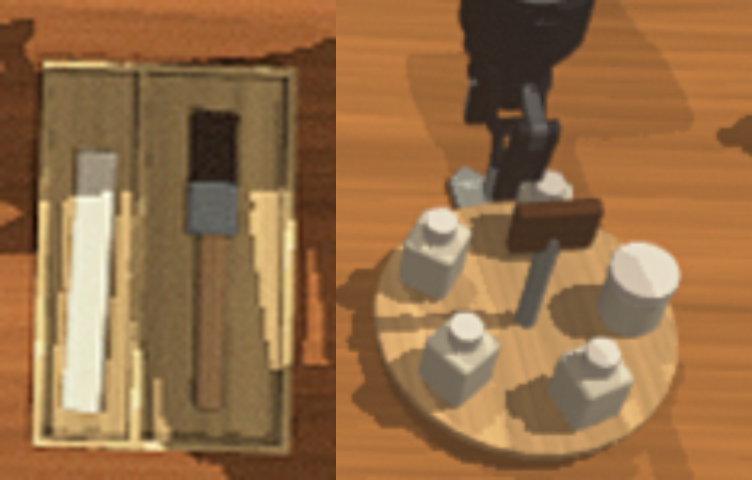

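The brush lies flat and lengthwise in the wide compartment, bristles away, released (left half, (213,255)). The carousel is undisturbed, so I move over the bar and descend.

apply_moves(rows=[{"travel":[0.3,0.08,0],"turn":0,"hand":0.7},{"travel":[0.515,0.145,0],"turn":0,"hand":0.7},{"travel":[0.515,0.145,0],"turn":0,"hand":0.7},{"travel":[0.515,0.145,0.2],"turn":0,"hand":0.7},{"travel":[0.515,0.145,0.4],"turn":0,"hand":0.7},{"travel":[0.515,0.145,0.58],"turn":0,"hand":0.7},{"travel":[0.515,0.145,0.58],"turn":0,"hand":0.7},{"travel":[0.515,0.145,0.58],"turn":0,"hand":0.7}])

```text
t: 9.9
tool_pos: [0.5995, 0.2068, 0.2031]
tcp_rot: [2.08, 2.353, 0.001]
force: [0.6, -0.7, 0.7]
gripper_width: 0.0599
gripper_force: 0.0
```

Run:
```python
from h import *
s=sensors.sense();print(s['t'],s['tool_pos'],s['force'])
go(599,206,194,97)
im2,d2=cap('scene','s4');im,d=cap('top','t4')
A=cv2.resize(im[165:285,190:295,::-1],None,fx=4,fy=4);B=cv2.resize(im2[200:320,350:450,::-1],None,fx=4,fy=4)
cv2.imwrite('pics/g4.png',np.hstack([A,B])[:,:800])
```

```text
9.9 [0.59954115 0.20676748 0.20312811] [ 0.60771276 -0.66623644  0.71378448]
travel [-0.007 -0.006  0.091] turn 0.0002 yaw now 97.03163174027505
```

View pics/g4.png

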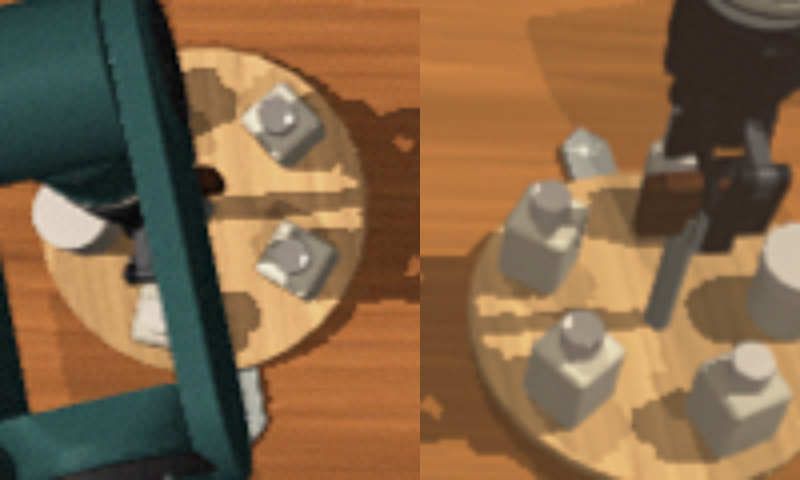

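The fingers straddle the bar. I descend the last 9 mm and grip, then check the forces.

apply_moves(rows=[{"travel":[-0.01,0,0.09],"turn":0,"hand":0.7},{"travel":[-0.01,0,0.09],"turn":0,"hand":0.4},{"travel":[-0.01,0,0.09],"turn":0,"hand":0.2},{"travel":[-0.01,0,0.09],"turn":0,"hand":0},{"travel":[-0.01,0,0.09],"turn":0,"hand":0},{"travel":[-0.01,0,0.09],"turn":0,"hand":0},{"travel":[-0.01,0,0.09],"turn":0,"hand":0}], grip_force=50)

```text
t: 10.88
tool_pos: [0.6016, 0.2062, 0.1938]
tcp_rot: [2.078, 2.351, 0.008]
force: [8.5, 1.5, -2.7]
gripper_width: 0.0135
gripper_force: 48.7
```

```bash
python3 -c "
from h import *
s=sensors.sense();print({k:np.round(s[k],3) for k in s})
go(599,205.5,194,97)"
```

```text
{'t': np.float64(10.875), 'q': array([ 0.241,  0.316,  1.32 , -0.   ,  1.499,  0.118]), 'joint_vel': array([ 0.002,  0.   ,  0.001,  0.003, -0.002, -0.   ]), 'tau': array([  0.767, -46.303, -28.663,   0.124,   1.982,   0.067]), 'tool_pos': array([0.602, 0.206, 0.194]), 'tcp_rot': array([2.078, 2.351, 0.008]), 'force': array([ 8.476,  1.498, -2.732]), 'moment': array([ 0.121, -0.736,  0.062]), 'gripper_force': np.float64(48.675), 'gripper_width': np.float64(0.014)}
travel [-0.003 -0.026 -0.002] turn 0.0002 yaw now 97.04033387188761
```

apply_moves(rows=[{"travel":[0,0.02,0],"turn":0,"hand":0},{"travel":[0,0.02,0],"turn":-0.03,"hand":0},{"travel":[0,0.02,0],"turn":-0.07,"hand":0},{"travel":[0,0.02,0],"turn":-0.11,"hand":0},{"travel":[0,0.02,0],"turn":-0.15,"hand":0},{"travel":[0,0.02,0],"turn":-0.19,"hand":0},{"travel":[0,0.02,0],"turn":-0.23,"hand":0},{"travel":[0,0.02,0],"turn":-0.26,"hand":0},{"travel":[0,0.02,0],"turn":-0.26,"hand":0}], grip_force=60)

```text
t: 12.0
tool_pos: [0.6013, 0.2059, 0.1938]
tcp_rot: [0.976, 2.986, -0.001]
force: [0.2, -1.1, 1.1]
gripper_width: 0.0134
gripper_force: 59.5
```

Forces are low, so I continue the turn.

apply_moves(rows=[{"travel":[0,0,0],"turn":-0.03,"hand":0},{"travel":[0,0,0],"turn":-0.07,"hand":0},{"travel":[0,0,0],"turn":-0.11,"hand":0},{"travel":[0,0,0],"turn":-0.15,"hand":0},{"travel":[0,0,0],"turn":-0.19,"hand":0},{"travel":[0,0,0],"turn":-0.23,"hand":0},{"travel":[0,0,0],"turn":-0.26,"hand":0},{"travel":[0,0,0],"turn":-0.264,"hand":0},{"travel":[0,0,0],"turn":-0.264,"hand":0}])

```text
t: 13.12
tool_pos: [0.6012, 0.2053, 0.1938]
tcp_rot: [0.307, -3.126, 0.003]
force: [-2.5, -5.3, 3.4]
gripper_width: 0.0131
gripper_force: 59.6
```

Run:
```python
from h import *
s=sensors.sense();print(s['t'],s['tool_pos'],s['force'],s['moment'],s['q'].round(2))
go(601,206,194,191.5)
im2,d2=cap('scene','s5');im,d=cap('top','t5')
A=cv2.resize(im[165:285,190:290,::-1],None,fx=4,fy=4,interpolation=cv2.INTER_CUBIC);B=cv2.resize(im2[200:320,350:450,::-1],None,fx=4,fy=4,interpolation=cv2.INTER_CUBIC)
cv2.imwrite('pics/g5.png',np.hstack([A,B]))
```

```text
13.125 [0.6011749  0.20533134 0.19378436] [-2.46383514 -5.30919496  3.37002231] [-0.47643983  0.26168315 -0.00249886] [ 0.24  0.32  1.32 -0.    1.51 -1.53]
travel [ 0.     0.007 -0.002] turn -0.0015 yaw now -168.77671368678284
```

View pics/g5.png

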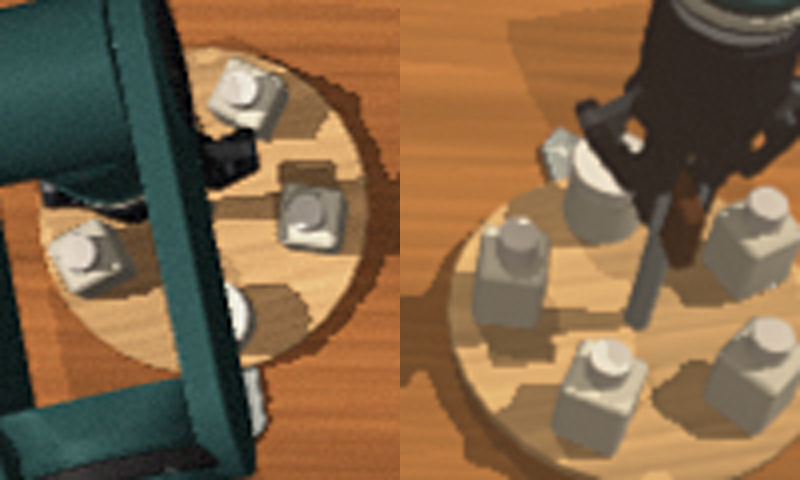

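The round jar is now at the front, next to the tongue (scene crop: jar (605,190), tongue (560,155)). I check the angle from the bottle caps: top crop now (242,90), (310,208), (85,252); before (142,88), (278,118), (296,256), (163,316).

Run:
```python
from h import *
from scipy.optimize import least_squares
w=lambda n,x,y,z,o,k:ray(n,o[0]+(x+.5)/k-.5,o[1]+(y+.5)/k-.5,z)[:2]*1000
T=lambda x,y:w('top',x,y,.092,(190,165),4)
lid=np.array([589.7,282.7])
def fit(P,ks,g):
    P=np.array(P);f=lambda q:(P-q[:2]-78*np.c_[np.cos(q[2]+np.array(ks)*2*np.pi/5),np.sin(q[2]+np.array(ks)*2*np.pi/5)]).ravel()
    r=least_squares(f,[600,206,np.radians(g)]);print('axis',r.x[:2].round(1),'jar ang',np.degrees(r.x[2]).round(2),'res',r.fun.round(1));return r.x
# world ccw: from jar (left) ccw -> bottom-left, bottom-right, top-right, top-left
a=fit([lid,T(163,316),T(296,256),T(278,118),T(142,88)],[0,1,2,3,4],98)
# now jar at front: ccw -> right(310,208)?, 
b=fit([T(310,208),T(242,90),T(85,252)],[2,3,4] if 0 else [2,3,4],191) if 0 else None
P=[T(310,208),T(242,90),T(85,252)]
for p in P:print(np.degrees(np.arctan2(*(p-a[:2])[::-1]))%360)
# jar 191.5: others at 263.5(right-front),335.5(right-back),47.5,119.5
fit([P[0],P[1],P[2]],[2,3,4],191)
c=a[:2]
# scene view: caps now and tongue
S=lambda x,y,z:w('scene',x,y,z,(350,200),4)
Q=[S(770-400,207,.092),S(772-400,337,.092),S(614-400,355,.092),S(517-400,237,.092)]
for q in Q:print('scene cap',q.round(1),(np.degrees(np.arctan2(*(q-c)[::-1]))%360).round(1))
tt=S(556-400,131,.008);print('scene tongue tip',tt.round(1))
for m in [(468.5,178.7),(440,173.9)]:print('tongue ang',np.degrees(np.arctan2(*(np.array(m)-c)[::-1]))%360)
```

```text
axis [598.6 203.4] jar ang 97.24 res [ 0.9  1.9 -0.3 -0.5  0.7 -1.5 -1.   0.9 -0.2 -0.8]
265.8136668209322
335.42277839018845
119.3269751305397
axis [566.  184.3] jar ang 149.63 res [ -4.4  12.5  25.2 -20.7 -20.8   8.2]
scene cap [568.6 274.2] 113.0
scene cap [658.3 262.1] 44.6
scene cap [673.7 174.9] 339.2
scene cap [596.8 127. ] 268.6
scene tongue tip [445.6 171.5]
tongue ang 190.7405235595901
tongue ang 190.52910239320863
```

The caps put the jar at about 191.4°, the gripper yaw reads 191.2°, and the tongue is at about 191.3°. It is aligned and held at 60 N with low side forces, so I hand in.

```bash
python3 -c "
from workcell import manip
print(manip.finish_job())"
```

```text
the job is handed in; nothing more can be done
None
```

The job is handed in: the brush lies flat and released in the wide compartment with its bristles pointing away, and the round jar was then turned to within about half a degree of the tongue, with the carousel still gripped at 60 N.

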